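# Move a varnished choke to the ready stand with the lifting fork

## Task

The varnish on the ring-shaped choke hanging on the yellow drying stand is still tacky, so the gripper and arm must not touch it. Pick up the red-handled two-pronged lifting fork, use it to lift the choke up and off the yellow stand's peg and hang it on the peg of the blue stand without dropping it, then lay the fork down flat on the bench as it lay before, clear of the choke, and let go. Do not disturb the tape roll, capacitor, circuit board or cutters.

Things in the scene. Friction and masses are not known exactly. Their poses are not given: they have to be found in the camera images.
- fork: Loose fork, 0.12 kg, lying flat. Origin: underside of handle's middle; own +x to the prong tips, z up. Red handle 96 long (x -48 to 48), 22 wide, 28 high: pinch its width from above. A cross bar at x=55 carries two level prongs 6 thick, axes at y=-12 and +12, 14 above the underside, to x=143; their ends turn up, reaching x=149 and 24 above the underside. Free gap between prongs 18.
- choke: Loose coil, 0.07-0.12 kg: green ring, copper windings. Origin: its centre; own x: hole's axis. Outer diameter 70, hole 46, 18 thick. Hangs on the yellow stand's peg, hole's axis along the peg, centre 19 below the peg's axis and within 6 of point drying_peg along it. Riding on both prongs of the level fork, its centre is 16 below the prongs' axes. Gripper and arm must not touch it.
- drying_stand: Fixed stand, yellow base plate 114 (x) by 80 (y), 14 high. Origin: underside of the base's middle. Aluminium post 14 square, 190 high with its cap, at x=40 to 54. From it a round steel peg 8 thick runs level along own -x, its axis 170 above the bench, to x=-30, where its end turns up, reaching x=-37 and 182 above the bench.
- ready_stand: Fixed stand of the same shape and size with a blue base plate; its peg is empty at the start.
- drying_peg (a point): Point on the axis of the yellow stand's peg, 170 above the bench and straight above the base's middle: 30 from where the peg's tip turns up and 40 from the post. Its axes are the stand's: the peg points along -x.
- ready_peg (a point): The same point on the blue stand's peg. The choke must hang near here, its centre about 19 below it.
- tape_yellow: Loose roll of yellow tape lying flat, 68 x 72 x 15 high; origin at the centre of its underside. Bystander.
- capacitor: Loose white cylindrical capacitor standing upright with two short wire ends, 54 diameter, 191 high with the wires; origin at the centre of its underside. Bystander.
- pcb: Loose green circuit board 60 x 85 x 16 high; origin at the centre of its underside. Bystander.
- cutters: Loose red-handled cutters lying flat, 55 x 154 x 14 high; origin at the centre of the underside. Bystander.
Not all that is in view belongs to the job. There is more than one size of the choke; the one meant has the size given above.

How it is judged:
By the outcome, as a careful person would: the job done as asked, in the order asked, and still so for the second after the job is handed in, with the robot touching nothing.
It also fails if it takes over 64 s, if anything falls off the work surface, if the arm or the gripper's body presses on something with over 40 N, if the wrist force passes 120 N, or if a joint passes its speed limit or range.

## Robot

A 6-joint arm with a two-finger parallel gripper is mounted at the origin on a cart in front of the work surface, level with it; the furniture and walls round the work are solid. World frame = base frame: x ahead of the robot, y to its left, z up, the work surface at z = 0. Lengths are in m, angles in rad, forces in N, time in s.
With the tool pointing down it reaches from about 0.25 to 0.85 m from the base axis. Payload 12.5 kg.
Tool frame: the origin (TCP) lies at the very end of the fingers, on their centre line; the grasp point (between the pads) lies 19 mm behind it (ctrl.tcp_to_grasp is the z of the grasp point in the tool frame, in m); z points along the fingers, y is the line along which they close (so a half turn about z gives the same grasp; the last joint's range is limited). The gripper opens to 93 mm and grips with 3 to 60 N. Pads are 15 mm wide; open, the fingers measure 128 mm over their backs; the gripper's body (75 mm by 188 mm) begins 65 mm behind the grasp point.
Start: joints at [-1.363, 0.351, 1.652, -0, 1.139, -0.085], TCP at [0.159, -0.527, 0.219] pointing down, gripper open.
Joint ranges: [-2.75, 2.75], [-0.79, 2.1], [0.01, 2.65], [-1.57, 4.71], [0.07, 3.14], [-2.87, 2.87]. Speed limits (rad/s): [2.22, 2.22, 2.79, 3.14, 3.14, 3.14].

## Interface

Orientations are given as a rotation vector (axis times angle).
In Python, from bench import readout, imaging, ctrl, models gives the robot as it stands. The module is installed in compiled form; this text tells all that it offers.
- The arm moves only by the shell command python3 -m creep 'ROWS' [OPENING] [FORCE]. ROWS is JSON, a list of rows, each a list of 6 numbers: the shift along the tool's x, y, z in mm, then the turn, a rotation vector about the tool's x, y, z in degrees. In form: [[tx, ty, tz, ax, ay, az], ...]. A call has 1 to 8 rows; each row is the pose to reach, as a shift and turn from the pose commanded when the call began, along the tool's axes at that moment; what a row does not reach only later rows make up. A row lasts 1/10 s, in which the tool goes at most 50 mm and 8.59 degrees, less where a joint would pass 70% of its speed; a pose out of reach is approached as far as the arm can. A call with a gripper value outside its range is refused whole. OPENING is the closure, from 0 (fully open) to 1 (shut), set as the call begins (- or left out, the last holds). The fingers move at their own pace and stop on an object; FORCE is the grip in N (left out, the last holds). Time passes only in rows, so rows that repeat a pose let the fingers close. It gives the time, the measured TCP pose, the force, the opening and the grip force at its end, in the units of the state.
- readout.read_state(): the state, without advancing time (a new reading comes with each control period).
- imaging.camera(name): name is "scene" or "top"; returns a dict with "color" (420x560x3 uint8, red, green, blue), "K" (3x3 intrinsics, pixels), "R" (3x3) and "t" (3): a world point X has camera coordinates R X + t. Camera axes: x right, y down, z forward; pixel columns grow to the right and rows downward; lengths in m; the calibration is good to about 2 mm. A picture is of the moment at which its call begins. There is no depth.
- ctrl.close_job(): hands the job in; it is judged then, once.
Trained networks look in the newest picture that a camera, given by its name, has taken for a name from the list of things; names that differ only in an ending like _2 or _b are one class to them, and where a whole thing is asked for, a point or a joint stands for the part that bears it (a point fixed in the world has none). Each returns a list of dicts, best first, with "conf" (0 to 1); they miss things now and then, are a little off and sometimes report something else, mostly with a low value. They report only what shows in the picture. A call takes as long as a camera call. They do not tell look-alikes from the thing itself.
- models.look_for(camera, name): "bbox" ([left, top, right, bottom] in pixels, round what is visible of it).
The state is a dict: "t": time; "joints": joint angles; "joint_velocities": joint speeds; "effort": joint torques, N m; "ee_pos": TCP position; "eef_rot": TCP orientation; "force": force on the tool from outside, world axes, zero at the start; "torque": the same for the moment, N m; "finger_gap": finger opening in m; "grip_force": force on a finger pad.
Only numpy, scipy, OpenCV 4.12 (cv2) and the standard library are available. Lean on these libraries where they do the work, as an engineer would, in place of code of your own. Each camera call takes 0.05 s, during which the arm holds its last target. There are 200 camera calls.

## Working session

There is one attempt and no reset: what is moved stays moved. The work goes in short steps, Python scripts to look and compute and a shell command to move; the robot and the scene stay as the last step left them, time stands still between calls to the robot, and variables do not carry over. Pictures are saved under pics/ and viewed, at most 10 in all, crops included, and the job is handed in when it is done.

```bash
mkdir -p pics
python3 - <<'E'
from bench import readout, imaging, ctrl, models
import cv2,numpy as np,json
np.set_printoptions(precision=4,suppress=True)
for c in ["scene","top"]:
    d=imaging.camera(c); cv2.imwrite(f"pics/{c}0.png",cv2.resize(d["color"][:,:,::-1],(784,588)))
    cv2.imwrite(f"pics/{c}0raw.png",d["color"][:,:,::-1])
    print(c,d["K"].tolist(),d["R"],d["t"], -d["R"].T@d["t"])
    np.savez(f"{c}.npz",K=d["K"],R=d["R"],t=d["t"])
    for n in ["fork","choke","drying_stand","ready_stand","tape_yellow","capacitor","pcb","cutters"]:
        print(n,[( [round(v) for v in r["bbox"]],round(r["conf"],2)) for r in models.look_for(c,n)])
s=readout.read_state();print(s)
E
```

```text
scene [[529.1527768962924, 0.0, 285.9634500290146], [0.0, 529.1527768962924, 209.87365893638363], [0.0, 0.0, 1.0]] [[-0.0115 -0.9998  0.0166]
 [-0.5179 -0.0083 -0.8554]
 [ 0.8554 -0.0184 -0.5177]] [0.2728 0.4042 1.3071] [-0.9056  0.3001  1.0179]
fork []
choke [([118, 239, 147, 273], 0.87), ([227, 198, 254, 223], 0.75), ([210, 215, 219, 232], 0.6)]
drying_stand [([227, 193, 262, 262], 0.87)]
ready_stand [([294, 180, 330, 240], 0.63)]
tape_yellow []
capacitor [([268, 186, 283, 224], 0.82)]
pcb []
cutters [([169, 262, 215, 273], 0.93)]
top [[536.5183456313554, 0.0, 276.2802066967288], [0.0, 536.5183456313554, 200.33881670225367], [0.0, 0.0, 1.0]] [[ 0.3866 -0.9222 -0.0056]
 [-0.8822 -0.368  -0.2937]
 [ 0.2688  0.1185 -0.9559]] [0.0646 0.6218 1.8394] [0.0291 0.0704 1.9412]
fork [([328, 243, 380, 281], 0.69), ([238, 190, 260, 194], 0.59), ([384, 239, 414, 259], 0.21)]
choke [([234, 188, 257, 196], 0.74), ([143, 182, 165, 208], 0.69), ([228, 163, 242, 177], 0.57)]
drying_stand [([235, 174, 260, 221], 0.89), ([264, 247, 278, 262], 0.54)]
ready_stand [([301, 181, 330, 216], 0.68)]
tape_yellow [([261, 246, 278, 260], 0.49)]
capacitor [([287, 169, 296, 178], 0.48), ([235, 176, 262, 219], 0.21)]
pcb [([387, 238, 414, 258], 0.56)]
cutters [([179, 201, 219, 222], 0.67)]
{'t': 0.9, 'joints': array([-1.3626,  0.3507,  1.6518,  0.    ,  1.1391, -0.0846]), 'joint_velocities': array([ 0.0005,  0.0004,  0.0002, -0.0009, -0.0002,  0.0001]), 'effort': array([  0.0024, -49.7237, -28.5478,   0.0701,   0.022 ,   0.    ]), 'ee_pos': array([ 0.1588, -0.5266,  0.2186]), 'eef_rot': array([-3.1079, -0.4583, -0.    ]), 'force': array([0.6257, 0.8318, 0.1925]), 'torque': array([-0.0168, -0.0052,  0.0208]), 'grip_force': 0.0, 'finger_gap': 0.09306641289513033}
```

Run:
```python
import cv2
a=cv2.imread("pics/scene0raw.png")[160:310,90:340]; cv2.imwrite("pics/s1.png",cv2.resize(a,None,fx=3.2,fy=3.2,interpolation=cv2.INTER_CUBIC))
b=cv2.imread("pics/top0raw.png")[150:300,130:430]; cv2.imwrite("pics/t1.png",cv2.resize(b,None,fx=2.6,fy=2.6,interpolation=cv2.INTER_CUBIC))
```

```text
(no output)
```

View pics/scene0.png

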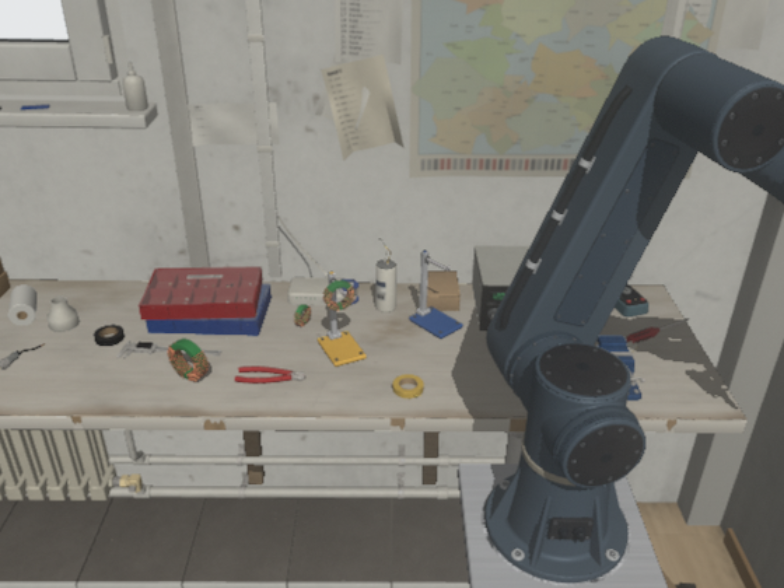

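View pics/t1.png

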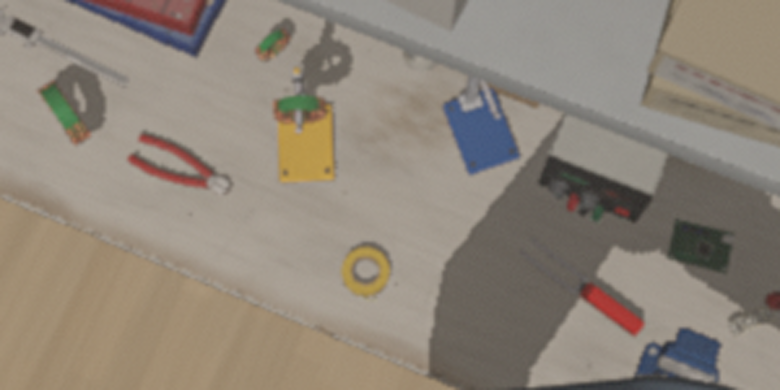

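View pics/s1.png

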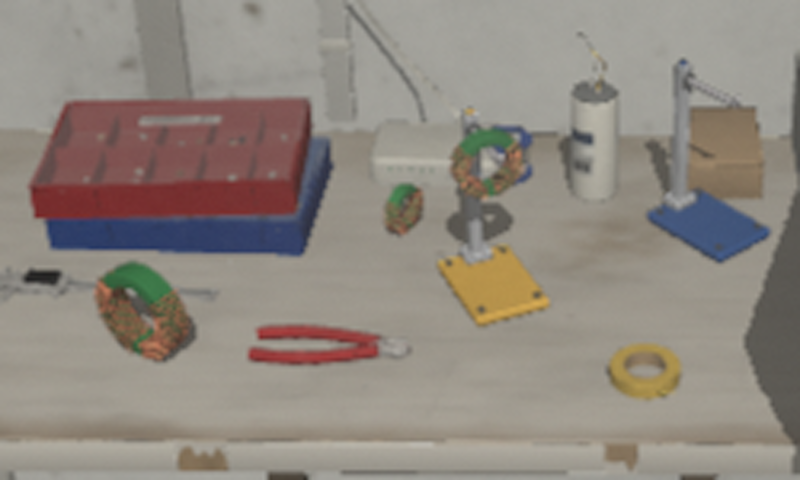

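```bash
cat > fit.py <<'E'
import cv2,numpy as np
from scipy.optimize import minimize
cam={c:np.load(f"{c}.npz") for c in("scene","top")}
def proj(c,X,):
    d=cam[c]; p=(np.atleast_2d(X)@d["R"].T+d["t"])@d["K"].T; return p[:,:2]/p[:,2:]
def world(q,P): # q=x,y,yaw ; P in object frame
    P=np.atleast_2d(P).astype(float)
    c,s=np.cos(q[2]),np.sin(q[2]); return np.c_[q[0]+c*P[:,0]-s*P[:,1],q[1]+s*P[:,0]+c*P[:,1],P[:,2]]
def box(x0,x1,y0,y1,z0,z1): return np.array([[x,y,z] for x in(x0,x1) for y in(y0,y1) for z in(z0,z1)])/1000
def hull(c,q,P,S=8,sh=(420,560)):
    m=np.zeros(sh,np.float32)
    p=proj(c,world(q,P)); lo=np.floor(p.min(0)).astype(int)-2; n=np.ceil(p.max(0)).astype(int)+2-lo
    t=np.zeros((n[1]*S,n[0]*S),np.uint8)
    h=cv2.convexHull((((p-lo+.5)*S-.5)*16).astype(np.int32)); cv2.fillConvexPoly(t,h,255,shift=4)
    t=cv2.resize(t,(n[0],n[1]),interpolation=cv2.INTER_AREA)/255.
    y0,x0=max(lo[1],0),max(lo[0],0);y1,x1=min(lo[1]+n[1],sh[0]),min(lo[0]+n[0],sh[1])
    m[y0:y1,x0:x1]=t[y0-lo[1]:y1-lo[1],x0-lo[0]:x1-lo[0]]; return m
def ground(c,uv,z=0):
    d=cam[c]; r=d["R"].T@np.linalg.inv(d["K"])@np.array([*uv,1.]); o=-d["R"].T@d["t"]; return o+r*(z-o[2])/r[2]
def fit(masks,P,q0,occ=[]):
    def cost(q):
        s=0
        for c,m in masks.items():
            w=1-np.clip(sum([hull(c,q,o) for o in occ],np.zeros_like(m)),0,1)
            s+=(w*(hull(c,q,P)-m)**2).sum()
        return s
    best=None
    for k in range(4):
        q=q0 if best is None else best.x
        r=minimize(cost,q,method="Nelder-Mead",options=dict(initial_simplex=[q]+[np.array(q)+e for e in np.diag([.01,.01,.12])*(1-2*(k%2))],xatol=1e-5,fatol=1e-4))
        if best is None or r.fun<best.fun: best=r
    return best
E
cat > go.py <<'E'
from fit import *
np.set_printoptions(precision=4,suppress=True)
img={c:cv2.imread(f"pics/{c}0raw.png")[:,:,::-1].astype(float) for c in cam}
col={"y":lambda i:np.minimum(i[...,0],i[...,1])-i[...,2],"b":lambda i:i[...,2]-i[...,0],"r":lambda i:i[...,0]-np.maximum(i[...,1],i[...,2])}
def mk(c,k,bb):
    m=np.zeros((420,560)); l,t,r,b=bb; s=col[k](img[c])[t:b,l:r]; hi=np.percentile(s,97 if 0 else 100*(1-.15)); lo=np.percentile(s,20)
    hi=np.median(s[s>.6*s.max()]); m[t:b,l:r]=np.clip((s-lo)/(hi-lo),0,1); return m
B=box(-57,57,-40,40,0,14)
occ=[box(40,54,-7,7,14,190),box(-37,40,-5,5,164,182),box(-14,14,-37,37,114,188)]
def rep(n,f,masks): print(n,f.x,np.degrees(f.x[2]),"cost",f.fun,"area",[round(m.sum()) for m in masks.values()])
Y={"top":mk("top","y",(230,178,264,226)),"scene":mk("scene","y",(222,234,266,266))}
U={"top":mk("top","b",(296,184,334,222)),"scene":mk("scene","b",(288,215,335,245))}
g=ground("top",(247,204)),ground("top",(314,200)); print(g)
for n,M,g0,oc in(("yellow",Y,g[0],occ),("blue",U,g[1],occ[:2])):
  for sub in(M,{"top":M["top"]},{"scene":M["scene"]}):
    f=min((fit(sub,B,[g0[0],g0[1],a],oc) for a in(-.6,0,.6)),key=lambda f:f.fun); rep(n+"/".join(sub),f,sub)
  globals()[n]=f.x
F={"top":mk("top","r",(345,252,382,284))}
g0=ground("top",(130+610/2.6,150+307/2.6),.014); g1=ground("top",(130+530/2.6,150+248/2.6),.014)
a=np.arctan2(*(g1-g0)[1::-1]); print("fork guess",g0,a,np.linalg.norm(g1-g0))
f=fit(F,box(-48,48,-11,11,0,28),[g0[0],g0[1],a]); rep("fork",f,F)
for n,bb in(("choke",(227,198,254,223)),): pass
E
python3 go.py
```

```text
(array([0.5191, 0.4076, 0.    ]), array([0.6312, 0.1799, 0.    ]))
yellowtop/scene [0.5171 0.4062 0.4369] 25.03050857409371 cost 84.47772229324758 area [498, 492]
yellowtop [0.5168 0.4065 0.4514] 25.865608717321066 cost 9.887248015824682 area [498]
yellowscene [0.5195 0.4062 0.4292] 24.59097264668538 cost 71.68479174567769 area [492]
bluetop/scene [0.6314 0.1781 0.733 ] 41.99668531359496 cost 107.6800268500361 area [527, 459]
bluetop [0.6306 0.1783 0.7454] 42.70726246308824 cost 44.13155202682594 area [527]
bluescene [0.6341 0.1791 0.7429] 42.562626387065976 cost 60.21342198991475 area [459]
fork guess [ 0.4578 -0.0843  0.014 ] 1.3102288216213127 0.1370825383021442
fork [ 0.4572 -0.0863  1.3028] 74.64535655063554 cost 21.915663739964067 area [171]
```

```bash
cat > ov.py <<'E'
from fit import *
PEG=np.array([[40,0,170],[-30,0,170],[-37,0,182]])/1e3
def stand(q): return [box(-57,57,-40,40,0,14),box(40,54,-7,7,14,190)],[PEG]
def fork(q,z=0): 
    o=np.array([0,0,z]); return [box(-48,48,-11,11,0,28)+o],[np.array([[55,s*12,14],[143,s*12,14],[149,s*12,24]])/1e3+o for s in(-1,1)]
def ring(z=.151,x=0): a=np.linspace(0,2*np.pi,60); return [np.c_[0*a+x,r*np.cos(a),z+r*np.sin(a)] for r in(.035,.023)]
def draw(im,c,q,hb,ln,off,s,color=(255,0,255)):
    T=lambda p:(((p-off+.5)*s)*16).astype(np.int32)
    for h in hb: cv2.polylines(im,[cv2.convexHull(T(proj(c,world(q,h))))],True,color,1,cv2.LINE_AA,4)
    for l in ln: cv2.polylines(im,[T(proj(c,world(q,l)))],False,(255,255,0),1,cv2.LINE_AA,4)
def crop(raw,c,bb,s): 
    a=raw[bb[1]:bb[3],bb[0]:bb[2]]; return cv2.resize(a,None,fx=s,fy=s,interpolation=cv2.INTER_CUBIC)
E
python3 - <<'E'
from ov import *
Yq=(.518,.4062,.441);Bq=(.632,.1785,.74);Fq=(.4572,-.0863,1.303)
t=cv2.imread("pics/top0raw.png");s=cv2.imread("pics/scene0raw.png")
T=[]
for raw,c,bb,items in((t,"top",(220,155,284,230),"Y"),(t,"top",(285,155,349,230),"B"),(s,"scene",(215,178,279,270),"Y"),(s,"scene",(285,170,349,245),"B"),(t,"top",(320,232,384,292),"F")):
    im=crop(raw,c,bb,4); off=np.array(bb[:2])
    if items=="Y": draw(im,c,Yq,*stand(0),off,4); draw(im,c,Yq,[],ring(),off,4)
    if items=="B": draw(im,c,Bq,*stand(0),off,4)
    if items=="F": draw(im,c,Fq,*fork(0),off,4)
    T.append(im[:300,:256])
T[-1]=np.pad(T[-1],((0,300-T[-1].shape[0]),(0,0),(0,0)))
cv2.imwrite("pics/ov1.png",np.vstack([np.hstack(T[:3]),np.hstack([T[3],T[4],T[4]*0])]))
E
```

```text
(no output)
```

View pics/ov1.png

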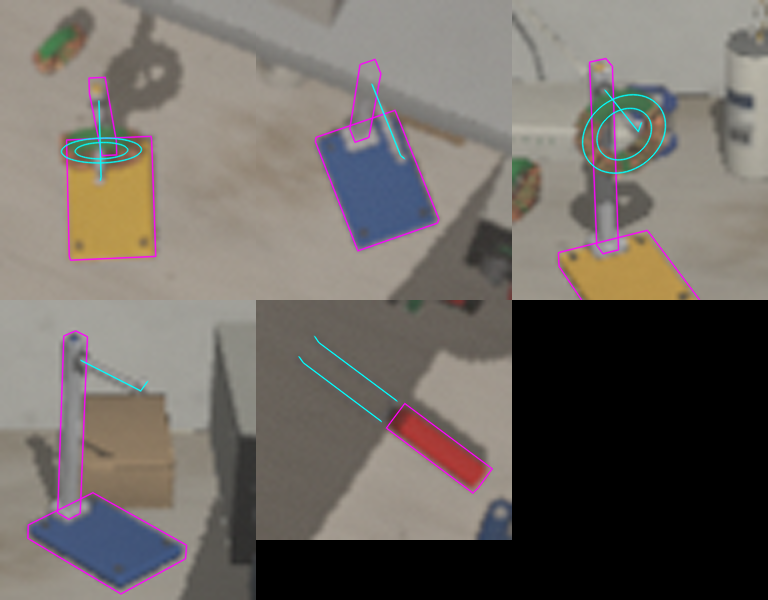

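Run:
```python
from ov import *
np.set_printoptions(precision=4,suppress=True)
t=cv2.imread("pics/top0raw.png").astype(float);s=cv2.imread("pics/scene0raw.png").astype(float)
m=np.zeros((420,560)); r=t[...,2]/(t[...,:2].max(2)+1); sub=r[252:284,345:380]
m[252:284,345:380]=np.clip((sub-1.15)/(np.median(sub[sub>2])*.75-1.15),0,1)
print(m.sum()); f=fit({"top":m},box(-48,48,-11,11,0,28),[.4572,-.0863,1.303]); print(f.x,np.degrees(f.x[2]),f.fun)
# prongs: ridge darkness profile perpendicular to fork, mean over prong length
q=f.x; g=t.mean(2).astype(np.float32)
for x0,x1 in((60,100),(100,140)):
  print([round(float(np.mean([cv2.getRectSubPix(g,(1,1),tuple(map(float,proj("top",world(q,[x/1e3,y/1e3,.014]))[0])))[0,0] for x in range(x0,x1,2)])),1) for y in range(-28,29,4)])
print([round(float(np.mean([cv2.getRectSubPix(g,(1,1),tuple(map(float,proj("top",world(q,[x/1e3,y/1e3,.014]))[0])))[0,0] for y in (-12,12)])),1) for x in range(100,180,4)])
Yq=(.518,.4062,.441); a=np.linspace(0,2*np.pi,90)
for u in(-12,-6,0,6,12):
  P=np.vstack([np.c_[0*a+(u+e)/1e3,.035*np.cos(a),.151+.035*np.sin(a)] for e in(-9,9)])
  print(u,*[np.r_[proj(c,world(Yq,P)).min(0),proj(c,world(Yq,P)).max(0)] for c in cam])
```

```text
175.04061967601697
[ 0.4578 -0.0856  1.3032] 74.67067567176043 17.597516815766966
[96.2, 96.9, 95.9, 94.4, 94.2, 93.9, 94.6, 95.0, 94.8, 93.8, 93.6, 92.5, 93.2, 95.3, 95.6]
[96.9, 96.9, 96.2, 95.5, 94.6, 94.1, 95.5, 97.2, 97.3, 95.5, 94.8, 93.6, 93.8, 95.7, 96.3]
[94.6, 94.8, 94.9, 94.4, 95.0, 95.0, 94.5, 94.3, 94.4, 95.1, 93.3, 92.5, 92.7, 95.7, 96.6, 97.4, 97.7, 98.2, 97.4, 98.1]
-12 [232.3858 201.5129 255.3534 223.924 ] [234.7748 189.7296 254.9306 200.7385]
-6 [231.6948 200.6297 254.6052 222.9869] [234.7383 188.0783 254.8751 199.1296]
0 [231.0076 199.7513 253.8612 222.0549] [234.7018 186.4301 254.8198 197.5237]
6 [230.3243 198.8778 253.1212 221.128 ] [234.6654 184.7851 254.7645 195.9208]
12 [229.6447 198.0091 252.3853 220.2062] [234.629  183.1432 254.7094 194.3208]
```

```bash
cat > st.py <<'E'
import sys,numpy as np
from bench import readout
from scipy.spatial.transform import Rotation as Ro
np.set_printoptions(precision=4,suppress=True)
s=readout.read_state(); R=Ro.from_rotvec(s["eef_rot"]).as_matrix(); p=s["ee_pos"]
print("t",s["t"],"p",p,"yaw",np.degrees(np.arctan2(R[1,0],R[0,0])),"z",R[:,2],"gap",s["finger_gap"],"grip",s["grip_force"],"F",s["force"],"j",s["joints"])
# targets: fork x-origin style "x y z yaw" in m/deg of TCP -> tool-frame shift mm + turn
for a in sys.argv[1:]:
    x,y,z,w=map(float,a.split(",")); w=np.radians(w); Rt=np.array([[np.cos(w),np.sin(w),0],[np.sin(w),-np.cos(w),0],[0,0,-1]])
    print(a,"->",(R.T@(np.array([x,y,z])-p)*1e3).round(1),np.degrees(Ro.from_matrix(R.T@Rt).as_rotvec()).round(2))
E
python3 -m creep '[[418,-345,0,0,0,-57.9],[418,-345,0,0,0,-57.9],[418,-345,0,0,0,-57.9],[418,-345,0,0,0,-57.9],[418,-345,0,0,0,-57.9],[418,-345,0,0,0,-57.9],[418,-345,0,0,0,-57.9],[418,-345,0,0,0,-57.9]]' 0
python3 st.py .4598,-.0755,.1,74.67
```

```text
t: 1.7
ee_pos: [0.3815, -0.1919, 0.219]
eef_rot: [2.494, 1.91, 0.0]
force: [0.7, -0.1, -0.2]
finger_gap: 0.0929
grip_force: 0.0
t 1.7 p [ 0.3815 -0.1919  0.219 ] yaw 74.89045940833427 z [ 0.0007 -0.0005 -1.    ] gap 0.09288578819503976 grip 0.0 F [ 0.7413 -0.1041 -0.1669] j [-0.5753  0.1228  1.9486 -0.      1.0694 -0.3116]
.4598,-.0755,.1,74.67 -> [132.9  45.2 119. ] [0.05 0.02 0.22]
```

```bash
python3 -m creep '[[45,15,30,0,0,0],[90,30,60,0,0,0],[133,45,100,0,0,0],[133,45,119,0,0,0],[133,45,119,0,0,0],[133,45,119,0,0,0]]' >/dev/null
python3 st.py .4598,-.0755,.004,74.67
python3 - <<'E'
from ov import *
from bench import imaging
Fq=(.4578,-.0856,1.303)
T=[]
for c in("top","scene"):
    raw=imaging.camera(c)["color"][:,:,::-1].copy(); cv2.imwrite(f"pics/{c}1raw.png",raw)
    p=proj(c,world(Fq,[0.05,0,.01]))[0].astype(int); bb=(p[0]-45,p[1]-45,p[0]+45,p[1]+45)
    im=crop(raw,c,bb,4)
    if c=="top":draw(im,c,Fq,*fork(0),np.array(bb[:2]),4)
    T.append(im)
cv2.imwrite("pics/f2.png",np.hstack(T))
E
```

```text
t 2.3 p [ 0.459  -0.0776  0.1   ] yaw 74.71931184374417 z [-0.0009  0.0001 -1.    ] gap 0.09283973331894695 grip 0.0 F [-0.482  -0.0284  0.1317] j [-0.2674  0.3745  1.9686 -0.0002  0.7994 -0.0006]
.4598,-.0755,.004,74.67 -> [ 2.2  0.3 96. ] [-0.05  0.01  0.05]
```

View pics/f2.png

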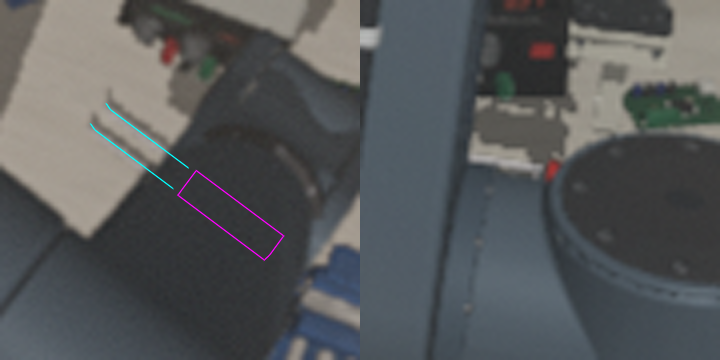

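```bash
python3 -m creep '[[2,0,40,0,0,0],[2,0,70,0,0,0],[2,0,90,0,0,0],[2,0,96,0,0,0],[2,0,96,0,0,0]]' 0
python3 -m creep '[[0,0,0,0,0,0],[0,0,0,0,0,0],[0,0,0,0,0,0],[0,0,0,0,0,0],[0,0,0,0,0,0],[0,0,0,0,0,0],[0,0,0,0,0,0],[0,0,0,0,0,0]]' 1 55
python3 st.py
```

```text
t: 2.9
ee_pos: [0.46, -0.0762, 0.0044]
eef_rot: [2.498, 1.904, 0.001]
force: [-0.5, 0.4, -0.1]
finger_gap: 0.0932
grip_force: 0.0
t: 3.7
ee_pos: [0.4597, -0.0754, 0.0036]
eef_rot: [-2.498, -1.905, 0.0]
force: [-1.0, 0.0, -0.4]
finger_gap: 0.0338
grip_force: 0.0
t 3.7 p [ 0.4597 -0.0754  0.0036] yaw 74.6790476970116 z [-0.0002  0.     -1.    ] gap 0.03380284911353538 grip 0.0 F [-1.0236  0.0346 -0.4252] j [-0.2626  0.5627  2.0049  0.      0.5742  0.0048]
```

```bash
python3 -m creep '[[0,0,0,0,0,0],[0,0,0,0,0,0],[0,0,0,0,0,0],[0,0,0,0,0,0]]' 1 55
python3 -m creep '[[0,0,-10,0,0,0],[0,0,-40,0,0,0],[0,0,-80,0,0,0],[0,0,-120,0,0,0],[0,0,-146,0,0,0],[0,0,-146,0,0,0]]'
python3 st.py
```

```text
t: 4.1
ee_pos: [0.4597, -0.0754, 0.0036]
eef_rot: [-2.498, -1.905, -0.0]
force: [-0.0, 0.4, -0.3]
finger_gap: 0.0215
grip_force: 55.0
t: 4.7
ee_pos: [0.4613, -0.0758, 0.1533]
eef_rot: [2.494, 1.903, 0.006]
force: [-0.6, 0.3, -2.3]
finger_gap: 0.0217
grip_force: 55.0
t 4.7 p [ 0.4613 -0.0758  0.1533] yaw 74.68122725762387 z [ 0.0061 -0.0016 -1.    ] gap 0.021742382275582322 grip 54.9979966878891 F [-0.6158  0.3061 -2.3052] j [-0.2625  0.2863  1.9281  0.      0.9208  0.0048]
```

```bash
python3 st.py .3137,.3097,.138,25.3 | tail -1
python3 - <<'E'
from fit import *
print(ground("scene",(275.5,223)),ground("top",(291,178)))
E
```

```text
.3137,.3097,.138,25.3 -> [ 332.8 -244.3   13.8] [ 0.34 -0.16 49.38]
[0.68520122 0.30229787 0.        ] [0.67939405 0.29366211 0.        ]
```

```bash
python3 -m creep '[[20,-15,0,0,0,3],[60,-45,0,0,0,9],[100,-73,0,0,0,15],[140,-103,0,0,0,21],[180,-132,0,0,0,27],[220,-161,0,0,0,33],[260,-191,4,0,0,39],[300,-220,10,0,0,45]]' >/dev/null
python3 st.py .3137,.3097,.138,25.3
```

```text
t 5.5 p [0.3284 0.2659 0.1401] yaw 29.69978222408868 z [-0.0004 -0.0003 -1.    ] gap 0.02149575490958216 grip 54.99371588230133 F [ 0.6285 -0.335  -0.2311] j [ 0.5705  0.2348  2.042  -0.0001  0.8653  1.623 ]
.3137,.3097,.138,25.3 -> [  8.9 -45.3   2. ] [0.01 0.03 4.4 ]
```

```bash
python3 -m creep '[[5,-24,0,0,0,2.2],[9,-44,2,0,0,4.4],[9,-44,2,0,0,4.4],[9,-44,2,0,0,4.4],[9,-44,2,0,0,4.4]]' >/dev/null
python3 st.py .3137,.3097,.138,25.3
cat > chk.py <<'E'
import sys
from ov import *
from bench import imaging,readout
from scipy.spatial.transform import Rotation as Ro
n=sys.argv[1]; gx=.010; gz=.004
s=readout.read_state();p=s["ee_pos"];w=s["eef_rot"];R=Ro.from_rotvec(w).as_matrix();yaw=np.arctan2(R[1,0],R[0,0])
q=(p[0]-gx*np.cos(yaw),p[1]-gx*np.sin(yaw),yaw);z=p[2]-gz
Yq=(.518,.4062,.441);Bq=(.632,.1785,.74)
T=[]
for c in("top","scene"):
    raw=imaging.camera(c)["color"][:,:,::-1].copy(); cv2.imwrite(f"pics/{c}{n}raw.png",raw)
    m=proj(c,world(q,[.12,0,z]))[0].astype(int); bb=(m[0]-33,m[1]-45,m[0]+33,m[1]+45)
    im=crop(raw,c,bb,6); im2=im.copy()
    for Q in(Yq,Bq): draw(im2,c,Q,[stand(0)[0][1]],[PEG],np.array(bb[:2]),6)
    draw(im2,c,q,*fork(0,z),np.array(bb[:2]),6,(0,255,0))
    T+= [im2] if len(sys.argv)<3 else [im2,im]
cv2.imwrite(f"pics/chk{n}.png",cv2.resize(np.hstack(T),None,fx=1 if len(T)<3 else .5,fy=1 if len(T)<3 else .5))
E
python3 chk.py 3
```

```text
t 6.0 p [0.3157 0.3062 0.1383] yaw 25.55072049568436 z [-0.0006 -0.0006 -1.    ] gap 0.021879422267895864 grip 54.99795913696289 F [ 0.5576  0.0015 -1.0919] j [ 0.6643  0.2672  2.0026 -0.0002  0.8726  1.7893]
.3137,.3097,.138,25.3 -> [-0.3 -4.   0.3] [0.02 0.04 0.25]
```

View pics/chk3.png

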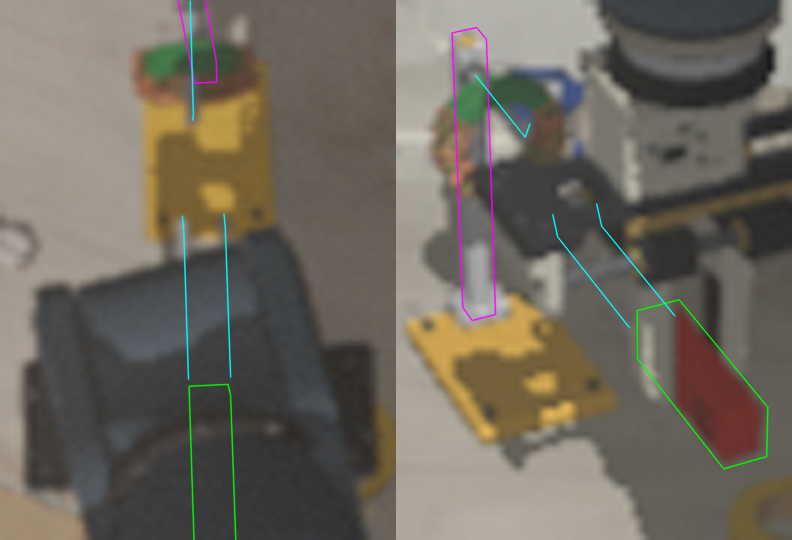

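Run:
```python
from ov import *
p=(.3157-.01*np.cos(.446),.3062-.01*np.sin(.446),.446);z=.1343
T=[]
for c in("top","scene"):
    raw=cv2.imread(f"pics/{c}3raw.png")
    m=proj(c,world(p,[.12,0,z+.01]))[0].astype(int); m=m+np.array([0,-5] if c=="top" else [-2,6])
    bb=(m[0]-20,m[1]-26,m[0]+20,m[1]+26)
    im=np.clip(crop(raw,c,bb,10).astype(float)*1.5,0,255).astype(np.uint8)
    for s in(-12,12):
        for x,zz in((60,14),(100,14),(143,14),(149,24)):
            u=(proj(c,world(p,[x/1e3,s/1e3,z+zz/1e3]))[0]-bb[:2]+.5)*10
            cv2.circle(im,tuple(u.astype(int)),3,(255,255,0),1)
    T.append(im)
cv2.imwrite("pics/z3.png",np.hstack(T))
```

```text
(no output)
```

View pics/z3.png

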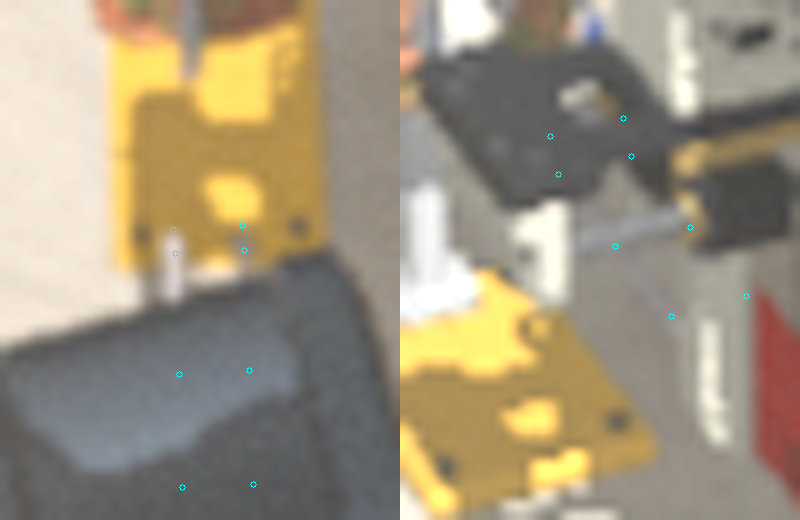

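```bash
python3 -m creep '[[0,-4,0.5,0,0,0.2],[0,-4,0.5,0,0,0.2],[0,-4,0.5,0,0,0.2],[0,-4,0.5,0,0,0.2]]' >/dev/null
python3 st.py .4204,.36,.1376,25.3
```

```text
t 6.5 p [0.314  0.3107 0.1381] yaw 25.34947081064127 z [ 0.  0. -1.] gap 0.021822507582601867 grip 54.99798595905304 F [ 0.0105 -0.0609 -1.6253] j [ 0.6747  0.2703  1.9989 -0.      0.8724  1.8031]
.4204,.36,.1376,25.3 -> [117.3   1.    0.5] [ 0.   -0.    0.05]
```

```bash
python3 -m creep '[[10,1,0.5,0,0,0],[28,1,0.5,0,0,0],[46,1,0.5,0,0,0],[64,1,0.5,0,0,0],[82,1,0.5,0,0,0],[100,1,0.5,0,0,0],[112,1,0.5,0,0,0],[117,1,0.5,0,0,0]]'
python3 -m creep '[[0,0,0,0,0,0],[0,0,0,0,0,0],[0,0,0,0,0,0]]' >/dev/null
python3 st.py .4204,.36,.1376,25.3; python3 chk.py 4 both
```

```text
t: 7.3
ee_pos: [0.4214, 0.3603, 0.1373]
eef_rot: [-3.065, -0.689, -0.001]
force: [-0.3, 0.4, -1.0]
finger_gap: 0.0216
grip_force: 55.0
t 7.6 p [0.4197 0.3597 0.1376] yaw 25.35643172109739 z [-0.0003 -0.0002 -1.    ] gap 0.021224529197662555 grip 54.998066425323486 F [ 0.6207  0.193  -1.3895] j [0.6244 0.4531 1.7204 0.     0.9684 1.7526]
.4204,.36,.1376,25.3 -> [ 0.7  0.1 -0. ] [0.   0.02 0.06]
```

View pics/chk4.png

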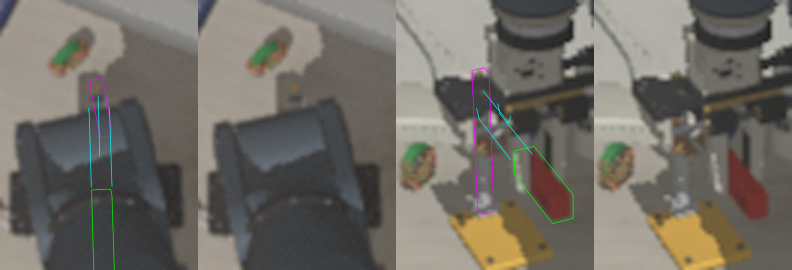

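```bash
python3 -m creep '[[0,0,-5,0,0,0],[0,0,-10,0,0,0],[0,0,-14,0,0,0],[0,0,-17,0,0,0],[0,0,-19,0,0,0],[0,0,-21,0,0,0],[0,0,-23,0,0,0],[0,0,-25,0,0,0]]'
python3 -m creep '[[0,0,-3,0,0,0],[0,0,-6,0,0,0],[0,0,-9,0,0,0],[0,0,-12,0,0,0],[0,0,-15,0,0,0],[0,0,-17,0,0,0],[0,0,-17,0,0,0],[0,0,-17,0,0,0]]'
for i in 1 2 3; do python3 -m creep '[[0,0,0,0,0,0]]'|grep force:; done
python3 st.py
```

```text
t: 8.5
ee_pos: [0.42, 0.3599, 0.1626]
eef_rot: [3.065, 0.689, -0.0]
force: [-0.2, -0.1, -1.5]
finger_gap: 0.022
grip_force: 55.0
t: 9.3
ee_pos: [0.4201, 0.3599, 0.1796]
eef_rot: [3.065, 0.689, -0.0]
force: [1.1, 0.7, -2.0]
finger_gap: 0.022
grip_force: 55.0
force: [-0.3, 0.2, -1.5]
grip_force: 55.0
force: [-0.4, -0.2, -1.4]
grip_force: 55.0
force: [0.4, -0.1, -1.7]
grip_force: 55.0
t 9.6 p [0.4201 0.3599 0.1795] yaw 25.345371167287876 z [-0.0001 -0.0001 -1.    ] gap 0.021474372905162402 grip 54.99762833118439 F [ 0.403  -0.0954 -1.7154] j [ 0.6243  0.4002  1.6838 -0.      1.0576  1.7527]
```

```bash
cat > ck.py <<'E'
from bench import imaging,models,readout
import numpy as np,cv2,sys
S=[];
for c in("scene","top","scene","top","scene","top"):
    im=imaging.camera(c)["color"]; s=readout.read_state(); S.append(np.r_[s["force"],s["torque"]])
    if len(S)<3:
        cv2.imwrite(f"pics/{c}{sys.argv[1]}raw.png",im[:,:,::-1]); print(c,[([round(v) for v in r["bbox"]],round(r["conf"],2)) for r in models.look_for(c,"choke")])
print("FT",np.mean(S,0).round(3),np.std(S,0).round(2),s["t"])
E
python3 ck.py 5
python3 - <<'E'
from bench import models
from ov import *
a,b=[cv2.imread(f"pics/scene{i}raw.png").astype(int) for i in(4,5)]
# choke-coloured pixels (green/orange) near stand
for im in(a,b):
    r=im[185:235,215:275]; g=(r[...,1]-r[...,2]>15)&(r[...,1]-r[...,0]>10); o=(r[...,2]-r[...,0]>35)&(r[...,2]-r[...,1]>20)
    for m in(g,o):
        ys,xs=np.nonzero(m); print(len(ys),(xs.min()+215,xs.max()+215,ys.min()+185,ys.max()+185) if len(ys) else 0, (xs.mean()+215,ys.mean()+185) if len(ys) else 0)
E
```

```text
scene [([121, 241, 148, 271], 0.82), ([210, 214, 222, 234], 0.41)]
top []
FT [ 0.288 -0.114 -1.691 -0.05   0.085  0.011] [0.27 0.64 0.44 0.01 0.02 0.02] 10.0
20 (np.int64(215), np.int64(219), np.int64(217), np.int64(223)) (np.float64(216.35), np.float64(219.15))
136 (np.int64(215), np.int64(266), np.int64(206), np.int64(234)) (np.float64(249.38970588235293), np.float64(227.93382352941177))
43 (np.int64(215), np.int64(243), np.int64(195), np.int64(223)) (np.float64(228.41860465116278), np.float64(207.90697674418604))
210 (np.int64(215), np.int64(266), np.int64(193), np.int64(232)) (np.float64(253.43333333333334), np.float64(220.7904761904762))
```

```bash
python3 -m creep '[[-2,0,0,0,0,0],[-6,0,0,0,0,0],[-12,0,0,0,0,0],[-20,0,0,0,0,0],[-28,0,0,0,0,0],[-36,0,0,0,0,0],[-44,0,0,0,0,0],[-52,0,0,0,0,0]]'|grep -E "pos|^force"
python3 -m creep '[[-8,0,0,0,0,0],[-18,0,0,0,0,0],[-28,0,0,0,0,0],[-38,0,0,0,0,0],[-48,0,0,0,0,0],[-58,0,0,0,0,0],[-63,0,0,0,0,0],[-65,0,0,0,0,0]]'|grep -E "pos|^force"
python3 st.py;python3 ck.py 6; python3 chk.py 6b both
```

```text
ee_pos: [0.3724, 0.3374, 0.1796]
force: [0.0, 0.7, -2.4]
ee_pos: [0.3139, 0.3097, 0.1797]
force: [-0.7, 1.2, -0.7]
t 11.6 p [0.3139 0.3097 0.1797] yaw 25.35649282959226 z [ 0.0001  0.0001 -1.    ] gap 0.02147933656233379 grip 54.997626543045044 F [-0.6686  1.2118 -0.7331] j [ 0.6729  0.2034  1.9613 -0.      0.9767  1.8012]
scene [([226, 197, 260, 264], 0.66), ([121, 242, 151, 271], 0.62), ([245, 213, 262, 237], 0.59), ([210, 214, 220, 235], 0.59)]
top [([145, 184, 167, 203], 0.6)]
FT [ 0.199  0.086 -1.96  -0.023  0.052 -0.003] [0.71 0.34 0.36 0.03 0.02 0.03] 12.0
```

View pics/chk6b.png

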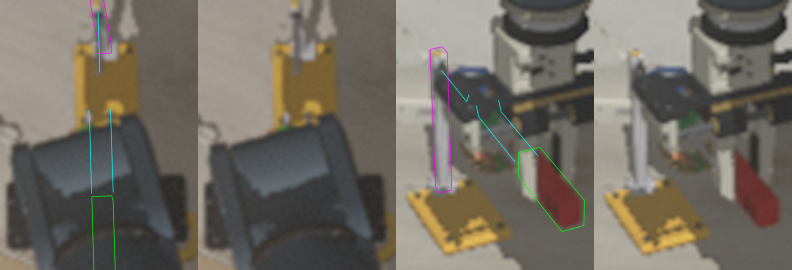

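```bash
python3 st.py .4651,.0261,.1796,42.4|tail -1
python3 - <<'E'
from ov import *
q0=.3139-.01*np.cos(.4425),.3097-.01*np.sin(.4425),.4425; a=np.linspace(0,2*np.pi,90)
zc=.1797-.0036+.014-.016
for x in(100,110,118,126,134):
  P=np.vstack([np.c_[0*a+(x+e)/1e3,.035*np.cos(a),zc+.035*np.sin(a)] for e in(-9,9)])
  print(x,*[np.r_[proj(c,world(q0,P)).min(0),proj(c,world(q0,P)).max(0)].round(1) for c in cam])
b=cv2.imread("pics/scene6raw.png").astype(int)[200:245,235:275]
m=((b[...,2]-b[...,0]>25)&(b[...,2]-b[...,1]>12))&(b[...,2]<200)|((b[...,1]-b[...,2]>12)&(b[...,1]-b[...,0]>8))
for r in m: print("".join(".#"[v] for v in r))
E
```

```text
.4651,.0261,.1796,42.4 -> [ 14.7 320.9  -0.1] [ -0.     0.   -17.06]
100 [247.4 214.2 271.8 238. ] [235.  222.8 255.8 233. ]
110 [246.1 212.6 270.4 236.3] [234.9 219.9 255.7 230.2]
118 [245.  211.3 269.3 234.9] [234.9 217.6 255.6 228. ]
126 [244.  210.  268.1 233.6] [234.8 215.3 255.6 225.7]
134 [243.  208.7 267.  232.2] [234.8 213.  255.5 223.5]Traceback (most recent call last):
  File "<stdin>", line 9, in <module>
  File "<stdin>", line 9, in <genexpr>
TypeError: string indices must be integers, not 'numpy.bool'
```

```bash
python3 -m creep '[[0,8,0,0,0,-0.5],[1,22,0,0,0,-1.2],[2,42,0,0,0,-2.2],[3,65,0,0,0,-3.4],[4,90,0,0,0,-4.7],[5,115,0,0,0,-6.1],[6,140,0,0,0,-7.4],[7,165,0,0,0,-8.7]]'|grep -E "pos|^force"
python3 st.py .4651,.0261,.1796,42.4
```

```text
ee_pos: [0.3918, 0.1623, 0.1796]
force: [0.2, -0.3, -1.5]
t 12.9 p [0.3918 0.1623 0.1796] yaw 34.11980737486582 z [ 0.0001 -0.0001 -1.    ] gap 0.02186392271887115 grip 54.998635053634644 F [ 0.1541 -0.3496 -1.5105] j [ 0.283   0.1728  2.0003 -0.0001  0.9684  1.2583]
.4651,.0261,.1796,42.4 -> [-15.7 153.9   0. ] [ 0.01 -0.   -8.28]
```

```bash
python3 -m creep '[[-2,22,0,0,0,-1.2],[-5,46,0,0,0,-2.5],[-7,70,0,0,0,-3.8],[-10,94,0,0,0,-5.1],[-12,118,0,0,0,-6.4],[-14,136,0,0,0,-7.4],[-15,149,0,0,0,-8],[-15.7,154,0,0,0,-8.3]]'|grep -E "pos|^force"
python3 -m creep '[[0,0,0,0,0,0],[0,0,0,0,0,0],[0,0,0,0,0,0]]' >/dev/null
python3 st.py .4651,.0261,.1796,42.4;python3 ck.py 7
python3 - <<'E'
from ov import *
# measure blue peg laterally in top image: edge profile across the peg at several u, in stand frame
g=cv2.imread("pics/top0raw.png").astype(np.float32)
for nm,q,ps in(("blue",(.632,.1785,.74),"0"),("yel",(.518,.4062,.441),"6")):
  g=cv2.imread(f"pics/top{ps}raw.png").astype(np.float32); h=g[...,0]-g[...,2]  # blue-red
  for u in(-25,-15,-5,5):
    print(nm,u,[int(np.mean([cv2.getRectSubPix(h,(1,1),tuple(map(float,proj("top",world(q,[(u+d)/1e3,y/1e3,.17]))[0])))[0,0] for d in(-3,0,3)])) for y in range(-16,17,2)])
E
```

```text
ee_pos: [0.4649, 0.026, 0.1795]
force: [-0.7, 1.0, -2.6]
t 14.0 p [0.4642 0.0278 0.1796] yaw 42.37589699793867 z [-0.0001  0.     -1.    ] gap 0.021638090226819694 grip 54.99761939048767 F [ 0.3727 -0.1157 -1.9438] j [-0.0404  0.2467  1.9045  0.      0.9905  0.7907]
.4651,.0261,.1796,42.4 -> [-0.5  1.8 -0. ] [-0.01  0.   -0.02]
scene [([116, 240, 151, 273], 0.78)]
top [([144, 182, 166, 205], 0.65), ([320, 211, 334, 224], 0.57), ([230, 160, 240, 177], 0.48)]
FT [-0.179 -0.048 -2.027 -0.092  0.044 -0.005] [0.44 0.29 0.56 0.03 0.04 0.03] 14.4
blue -25 [-19, -19, -15, -3, 14, 24, 19, 6, -3, -4, 5, 22, 41, 53, 58, 59, 58]
blue -15 [-19, -19, -13, 0, 19, 27, 18, 4, -4, -3, 6, 25, 41, 50, 47, 38, 34]
blue -5 [-31, -28, -18, 0, 20, 27, 18, 5, -3, -3, 5, 19, 29, 24, 11, 0, -4]
blue 5 [-14, -19, -22, -17, -7, 0, 0, -2, -5, -3, 2, 12, 20, 15, 7, 0, -3]
yel -25 [-63, -62, -61, -60, -58, -46, -33, -18, -16, -19, -35, -51, -61, -66, -66, -71, -78]
yel -15 [-6, -6, -6, -7, -7, -7, -6, -5, -7, -10, -20, -32, -48, -60, -71, -75, -80]
yel -5 [-3, -3, -3, -4, -4, -4, -4, -5, -8, -14, -28, -47, -73, -91, -107, -103, -96]
yel 5 [-9, -7, -6, -5, -5, -5, -5, -6, -6, -7, -9, -13, -18, -22, -27, -27, -28]
```

```bash
python3 -m creep '[[0,0.8,0,0,0,0],[0,0.8,0,0,0,0],[0,0.8,0,0,0,0]]' >/dev/null; python3 st.py .5530,.1077,.1796,42.4
```

```text
t 14.7 p [0.4651 0.0267 0.1796] yaw 42.341014773502756 z [-0.  0. -1.] gap 0.021983338976449305 grip 54.99767303466797 F [-0.0666 -0.4125 -1.0156] j [-0.0426  0.2481  1.9027  0.      0.9908  0.7892]
.5530,.1077,.1796,42.4 -> [119.5  -0.7  -0. ] [-0.    0.   -0.06]
```

```bash
python3 -m creep '[[2,-0.5,0,0,0,0],[8,-0.7,0,0,0,0],[16,-0.7,0,0,0,0],[24,-0.7,0,0,0,0],[32,-0.7,0,0,0,0],[40,-0.7,0,0,0,0],[48,-0.7,0,0,0,0],[56,-0.7,0,0,0,0]]'|grep -E "pos|^force"
python3 -m creep '[[9,0,0,0,0,0],[18,0,0,0,0,0],[27,0,0,0,0,0],[36,0,0,0,0,0],[45,0,0,0,0,0],[54,0,0,0,0,0],[61,0,0,0,0,0],[63,0,0,0,0,0]]'|grep -E "pos|^force"
python3 -m creep '[[0,0,0,0,0,0],[0,0,0,0,0,0],[0,0,0,0,0,0]]' >/dev/null
python3 st.py .5530,.1077,.1796,42.4; python3 ck.py 8; python3 chk.py 8b both
```

```text
ee_pos: [0.5065, 0.0655, 0.1796]
force: [0.7, 1.5, -1.5]
ee_pos: [0.553, 0.1079, 0.1795]
force: [0.5, -0.2, -1.8]
t 16.6 p [0.5524 0.1072 0.1796] yaw 42.33458555835972 z [-0.0001 -0.     -1.    ] gap 0.02172549593799736 grip 54.99756574630737 F [-0.5116 -0.2746 -1.8898] j [0.109  0.4165 1.6585 0.     1.0667 0.9409]
.5530,.1077,.1796,42.4 -> [0.8 0.1 0. ] [-0.    0.01 -0.07]
scene [([212, 217, 221, 233], 0.62), ([120, 242, 150, 274], 0.55), ([400, 230, 429, 245], 0.38)]
top [([308, 181, 316, 190], 0.6), ([147, 182, 166, 205], 0.5), ([230, 161, 241, 177], 0.48)]
FT [-0.065 -0.102 -1.913 -0.078  0.031  0.005] [0.35 0.62 0.42 0.02 0.03 0.04] 17.0
```

View pics/chk8b.png

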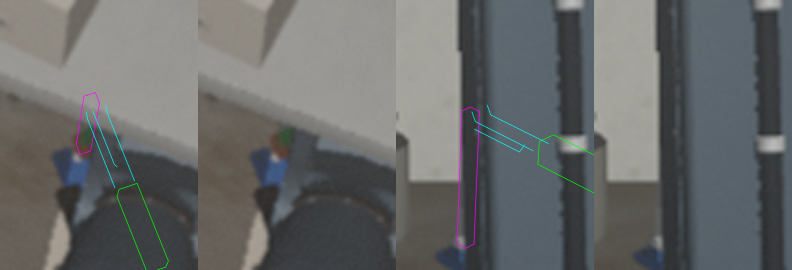

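```bash
python3 -m creep '[[0,0,3,0,0,0],[0,0,7,0,0,0],[0,0,11,0,0,0],[0,0,14,0,0,0],[0,0,17,0,0,0],[0,0,19,0,0,0],[0,0,21,0,0,0],[0,0,23,0,0,0]]'|grep -E "pos|^force"
python3 -m creep '[[0,0,2,0,0,0],[0,0,4,0,0,0],[0,0,7,0,0,0],[0,0,10,0,0,0],[0,0,13,0,0,0],[0,0,16,0,0,0],[0,0,18,0,0,0],[0,0,19,0,0,0]]'|grep -E "pos|^force"
python3 -m creep '[[0,0,0,0,0,0],[0,0,0,0,0,0],[0,0,0,0,0,0]]' >/dev/null
python3 st.py; python3 ck.py 9
python3 - <<'E'
from ov import *
a=np.linspace(0,2*np.pi,90)
for u in(-15,-8,0,8,15):
  P=np.vstack([np.c_[0*a+(u+e)/1e3,.035*np.cos(a),.151+.035*np.sin(a)] for e in(-9,9)])
  print(u,*[np.r_[proj(c,world((.632,.1785,.74),P)).min(0),proj(c,world((.632,.1785,.74),P)).max(0)].round(1) for c in cam])
E
```

```text
ee_pos: [0.5526, 0.1075, 0.1565]
force: [-0.4, 0.4, -0.6]
ee_pos: [0.5525, 0.1074, 0.1373]
force: [0.0, -0.6, -0.8]
t 19.0 p [0.5526 0.1074 0.1377] yaw 42.34801529777816 z [ 0.0002  0.     -1.    ] gap 0.021390338629775157 grip 54.99800741672516 F [-0.0734  0.1702 -1.1615] j [ 0.1093  0.4693  1.6934 -0.      0.9786  0.941 ]
scene [([120, 243, 150, 272], 0.96), ([210, 214, 221, 233], 0.56)]
top [([229, 162, 239, 174], 0.63), ([146, 183, 166, 207], 0.52)]
FT [ 0.251 -0.569 -0.838 -0.024 -0.017  0.013] [0.27 0.45 0.33 0.03 0.04 0.02] 19.4
-15 [306.6 184.6 325.3 206.2] [308.4 184.3 328.9 197.8]
-8 [305.1 183.9 323.7 205.4] [307.7 182.5 328.2 196. ]
0 [303.4 183.  322.  204.5] [306.9 180.5 327.3 194. ]
8 [301.7 182.1 320.3 203.6] [306.1 178.4 326.5 192. ]
15 [300.3 181.4 318.8 202.8] [305.4 176.6 325.8 190.2]
```

```bash
python3 -m creep '[[-3,0,0,0,0,0],[-9,0,0,0,0,0],[-16,0,0,0,0,0],[-23,0,0,0,0,0],[-30,0,0,0,0,0],[-37,0,0,0,0,0],[-44,0,0,0,0,0],[-52,0,0,0,0,0]]'|grep -E "pos|^force"
python3 -m creep '[[-10,0,0,0,0,0],[-20,0,0,0,0,0],[-30,0,0,0,0,0],[-40,0,0,0,0,0],[-50,0,0,0,0,0],[-60,0,0,0,0,0],[-68,0,0,0,0,0],[-70,0,0,0,0,0]]'|grep -E "pos|^force"
python3 st.py .4597,-.0754,.139,74.68; python3 ck.py 10
```

```text
ee_pos: [0.5137, 0.072, 0.1376]
force: [0.1, 0.0, -1.0]
ee_pos: [0.4618, 0.0247, 0.1376]
force: [0.4, 0.4, -1.0]
t 21.0 p [0.4618 0.0247 0.1376] yaw 42.31977485574576 z [-0.0002 -0.     -1.    ] gap 0.021959371166182184 grip 54.99781608581543 F [ 0.4324  0.3831 -0.9966] j [-0.0472  0.3056  1.9494 -0.      0.8868  0.785 ]
.4597,-.0754,.139,74.68 -> [-69.   72.6  -1.4] [ -0.01   0.01 -32.36]
scene [([117, 240, 150, 274], 0.93), ([208, 214, 221, 232], 0.49), ([298, 186, 310, 200], 0.46)]
top [([226, 159, 240, 177], 0.58), ([143, 180, 162, 205], 0.5), ([306, 183, 330, 194], 0.46)]
FT [ 0.242  0.129 -1.172 -0.02  -0.023  0.006] [0.56 0.42 0.32 0.02 0.03 0.03] 21.4
```

```bash
python3 st.py .42,.03,.139,74.68 |tail -1
python3 - <<'E'
from fit import *
for c in("top",): print([ground(c,(130+u/2.6,150+v/2.6)) for u,v in((545,185),(650,218))])
E
```

```text
.42,.03,.139,74.68 -> [-28.3 -32.   -1.5] [ -0.     0.   -32.32]
[array([0.59111742, 0.06113563, 0.        ]), array([ 0.60324483, -0.09429181,  0.        ])]
```

Box front is at x≈0.59, so the fork (x<0.5) stays clear.

```bash
python3 -m creep '[[-6,-6,-1,0,0,-5],[-12,-12,-1,0,0,-11],[-18,-20,-1,0,0,-18],[-24,-28,-1,0,0,-25],[-28,-32,-1,0,0,-31],[-28,-32,-1,0,0,-32.3],[-28,-32,-1,0,0,-32.3]]' >/dev/null
python3 st.py .4597,-.0754,.139,74.68
```

```text
t 22.1 p [0.4205 0.0301 0.1387] yaw 74.55145355547582 z [ 0.0005 -0.     -1.    ] gap 0.021311839617785246 grip 54.99748706817627 F [ 0.1581 -0.133  -1.263 ] j [-0.0391  0.2351  2.046   0.      0.86    0.2305]
.4597,-.0754,.139,74.68 -> [-91.2  65.9  -0.3] [ 0.02 -0.01 -0.13]
```

```bash
python3 -m creep '[[-20,15,0,0,0,0],[-45,33,0,0,0,0],[-70,50,0,0,0,0],[-87,63,0,0,0,0],[-91,66,0,0,0,0],[-91,66,0,0,0,0],[-91,66,0,0,0,0]]' >/dev/null
python3 st.py .4597,-.0754,.0045,74.68
```

```text
t 22.8 p [ 0.4594 -0.0745  0.1384] yaw 74.61257291779567 z [-0.0006  0.0003 -1.    ] gap 0.021695369610750963 grip 54.998120069503784 F [-0.3458  0.0973 -0.9626] j [-0.2609  0.3093  1.9414  0.0002  0.8916  0.0075]
.4597,-.0754,.0045,74.68 -> [ -0.8   0.7 133.9] [-0.04 -0.01 -0.07]
```

```bash
python3 -m creep '[[0,0,30,0,0,0],[0,0,65,0,0,0],[0,0,95,0,0,0],[0,0,115,0,0,0],[0,0,125,0,0,0],[0,0,130,0,0,0],[0,0,132.5,0,0,0],[0,0,134,0,0,0]]'|grep -E "pos|^force"
python3 -m creep '[[0,0,0,0,0,0],[0,0,0,0,0,0]]' >/dev/null; python3 st.py
```

```text
ee_pos: [0.4602, -0.0751, 0.0052]
force: [0.0, -0.1, -1.0]
t 23.8 p [ 0.46   -0.0753  0.0051] yaw 74.64425752961809 z [ 0.0009 -0.0002 -1.    ] gap 0.021722801649441265 grip 54.99802350997925 F [ 0.5791 -0.4347 -0.5909] j [-0.2621  0.5595  2.0046 -0.      0.5765  0.0059]
```

```bash
python3 -m creep '[[0,0,0.6,0,0,0],[0,0,1.2,0,0,0],[0,0,1.2,0,0,0]]'|grep -E "pos|^force"
python3 -m creep '[[0,0,0,0,0,0],[0,0,0,0,0,0],[0,0,0,0,0,0],[0,0,0,0,0,0],[0,0,0,0,0,0],[0,0,0,0,0,0],[0,0,0,0,0,0],[0,0,0,0,0,0]]' 0
python3 -m creep '[[0,0,0,0,0,0],[0,0,0,0,0,0],[0,0,0,0,0,0],[0,0,0,0,0,0],[0,0,-10,0,0,0],[0,0,-40,0,0,0],[0,0,-80,0,0,0],[0,0,-120,0,0,0]]'
python3 st.py
```

```text
ee_pos: [0.4598, -0.0753, 0.0036]
force: [-0.7, 0.3, 3.2]
t: 24.9
ee_pos: [0.4597, -0.0752, 0.0034]
eef_rot: [2.498, 1.905, 0.0]
force: [-0.1, -0.5, 0.6]
finger_gap: 0.0813
grip_force: 0.0
t: 25.7
ee_pos: [0.4593, -0.0751, 0.1253]
eef_rot: [-2.498, -1.905, 0.0]
force: [1.2, 0.0, -0.3]
finger_gap: 0.093
grip_force: 0.0
t 25.7 p [ 0.4593 -0.0751  0.1253] yaw 74.64688627842395 z [-0.0005  0.0001 -1.    ] gap 0.09304562262659331 grip 0.0 F [ 1.1628  0.0177 -0.2648] j [-0.2621  0.3307  1.9517  0.      0.8596  0.0058]
```

```bash
python3 -m creep '[[0,0,-45,0,0,0],[0,0,-90,0,0,0],[-40,10,-95,0,0,0],[-85,20,-95,0,0,0],[-130,30,-95,0,0,0],[-175,40,-95,0,0,0],[-220,50,-95,0,0,0],[-265,60,-95,0,0,0]]'|grep -E "pos|^force"
python3 -m creep '[[-45,10,0,0,0,0],[-85,20,0,0,0,0],[-110,30,0,0,0,0],[-120,30,0,0,0,0],[-120,30,0,0,0,0],[-120,30,0,0,0,0]]'|grep -E "pos|^force"
python3 ck.py 11
python3 - <<'E'
from ov import *
from bench import models
np.set_printoptions(precision=4,suppress=True)
for n in("fork","tape_yellow","capacitor","pcb","cutters","drying_stand"):
  print(n,[[([round(v) for v in r["bbox"]],round(r["conf"],2)) for r in models.look_for(c,n)][:2] for c in("scene","top")])
t=cv2.imread("pics/top11raw.png").astype(float)
m=np.zeros((420,560)); r=t[...,2]/(t[...,:2].max(2)+1); sub=r[252:284,345:380]
m[252:284,345:380]=np.clip((sub-1.15)/(np.median(sub[sub>2])*.75-1.15),0,1)
f=fit({"top":m},box(-48,48,-11,11,0,28),[.4578,-.0856,1.303]); print(f.x,np.degrees(f.x[2]),f.fun,m.sum())
for c in("scene","top"):
  a=cv2.imread(f"pics/{c}0raw.png").astype(int);b=cv2.imread(f"pics/{c}11raw.png").astype(int)
  for n,bb in(("cap",(266,184,285,226) if c=="scene" else (284,165,298,180)),("cutters",(167,260,217,275) if c=="scene" else (177,199,221,224)),("tape",(279,262,307,288) if c=="scene" else (259,243,282,266)),("pcb",(385,236,416,260) if c=="top" else None)):
    if bb: d=abs(a-b)[bb[1]:bb[3],bb[0]:bb[2]].max(2); print(c,n,(d>50).sum(),d.mean().round(1))
E
```

```text
ee_pos: [0.4468, -0.3484, 0.2193]
force: [1.4, 1.3, 0.7]
ee_pos: [0.4445, -0.4691, 0.2186]
force: [0.6, 1.5, -0.1]
scene [([118, 241, 148, 274], 0.66), ([211, 215, 222, 233], 0.48), ([299, 183, 320, 206], 0.47), ([228, 192, 259, 261], 0.36)]
top [([307, 184, 326, 190], 0.72), ([145, 184, 164, 206], 0.7), ([231, 163, 243, 177], 0.63)]
FT [ 0.272  0.418 -0.19  -0.038 -0.061 -0.009] [0.4  0.28 0.45 0.03 0.04 0.02] 27.5
fork [[], [([352, 261, 360, 264], 0.69)]]
tape_yellow [[([282, 263, 304, 283], 0.84)], [([263, 245, 279, 262], 0.7)]]
capacitor [[([271, 186, 285, 223], 0.91)], [([288, 170, 297, 178], 0.56)]]
pcb [[([403, 231, 429, 243], 0.81)], [([386, 238, 415, 258], 0.78)]]
cutters [[([170, 258, 216, 273], 0.91)], [([181, 203, 220, 221], 0.52), ([303, 180, 329, 217], 0.41)]]
drying_stand [[([225, 194, 260, 260], 0.77)], [([236, 174, 258, 220], 0.8)]]
[ 0.4562 -0.0744  1.2089] 69.26444332946824 167.74344391606377 29.5244022410281
scene cap 0 1.3
scene cutters 0 1.3
scene tape 156 16.8
top cap 0 2.3
top cutters 0 2.4
top tape 64 11.2
top pcb 313 41.3
```

```bash
python3 -m creep '[[-15,-40,0,0,0,0],[-30,-85,0,0,0,0],[-45,-130,0,0,0,0],[-55,-175,0,0,0,0],[-66,-220,0,0,0,0],[-66,-241,0,0,0,0],[-66,-241,0,0,0,0],[-66,-241,0,0,0,0]]'|grep -E "pos|^force"
python3 ck.py 12
python3 - <<'E'
from ov import *
t=cv2.imread("pics/top12raw.png").astype(float)
m=np.zeros((420,560)); r=t[...,2]/(t[...,:2].max(2)+1); sub=r[252:284,345:380]
m[252:284,345:380]=np.clip((sub-1.15)/(np.median(sub[sub>2])*.75-1.15),0,1)
f=fit({"top":m},box(-48,48,-11,11,0,28),[.4578,-.0856,1.303]); print(f.x,np.degrees(f.x[2]),f.fun,m.sum())
def cen(i,bb):
  a=cv2.imread(f"pics/top{i}raw.png").astype(float)[bb[1]:bb[3],bb[0]:bb[2]]; w=np.clip(np.minimum(a[...,1],a[...,2])/(a[...,0]+1)-1.25,0,.5); y,x=np.mgrid[:a.shape[0],:a.shape[1]]; return (w*x).sum()/w.sum(),(w*y).sum()/w.sum(),w.sum()
print(cen(0,(257,240,284,268)),cen(12,(257,240,284,268)))
E
```

```text
ee_pos: [0.195, -0.4704, 0.2187]
force: [1.1, 0.6, 0.2]
scene [([116, 242, 150, 272], 0.67), ([299, 182, 322, 207], 0.54), ([213, 212, 222, 232], 0.47)]
top [([143, 184, 167, 207], 0.71), ([228, 162, 240, 178], 0.58), ([309, 183, 326, 191], 0.49)]
FT [ 0.428  0.119  0.295 -0.029 -0.078 -0.022] [0.43 0.36 0.37 0.03 0.01 0.03] 29.3
[ 0.45711143 -0.08501236  1.30288293] 74.64969289472582 14.725815753823369 179.6329911675194
(np.float64(13.235703074500499), np.float64(13.812216810468795), np.float64(79.97527237580245)) (np.float64(13.22642483548164), np.float64(13.813538280652443), np.float64(80.44774605312156))
```

Fork is back in its original pose, the choke hangs on the blue peg and the tape roll has not moved.

```bash
python3 -c "
from bench import ctrl; print(ctrl.close_job())"
```

```text
the job is handed in; nothing more can be done
None
```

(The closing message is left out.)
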